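# Start a batch in the bench ice-cream machine

### The arm

A 7-joint arm with a two-finger parallel gripper is mounted at the origin on the work surface. World frame = base frame: x ahead of the robot, y to its left, z up, the work surface at z = 0. Lengths are in m, angles in rad, forces in N, time in s.
With the tool pointing down it reaches from about 0.4 to 0.85 m from the base axis. Payload 4.4 kg.
Tool frame: the origin (TCP) lies midway between the tips of the shut fingers; the grasp point (between the pads) lies 19 mm behind it; z points along the fingers, y is the line along which they close (so a half turn about z gives the same grasp; the last joint's range is limited). The gripper opens to 94 mm and grips with 3 to 60 N. Pads are 16 mm wide; open, the fingers measure 119 mm over their backs; the gripper's body (75 mm by 177 mm) begins 78 mm behind the grasp point.
Start: joints at [1.134, 0.628, 0.038, 1.517, -0.027, 0.996, -0.02], TCP at [0.236, -0.606, 0.205] pointing down, gripper open.
Joint ranges: [-3.06, 3.06], [-0.37, 2.12], [-1.25, 1.32], [0.18, 2.47], [-1.1, 4.24], [0.23, 1.98], [-2.94, 2.94]. Speed limits (rad/s): [2.57, 2.57, 3.14, 3.14, 3.14, 3.14, 3.14].

### API

Orientations are given as a rotation vector (axis times angle).
In Python, from bench import get_obs, camera, calibration, hand_in gives the robot as it stands. The module is installed in compiled form; this text tells all that it offers.
- The arm moves only by the tool apply_moves, never from a script. Its argument "increments" is a list of rows, each an object of numbers: "x", "y", "z": the shift along the world's x, y, z in mm; "rx", "ry", "rz": the turn, a rotation vector about the world's x, y, z in rad. A call has 1 to 12 rows; each row is the pose to reach, as a shift and turn from the pose commanded when the call began; what a row does not reach only later rows make up. A row lasts 1/8 s, in which the tool goes at most 62.5 mm and 10.7 degrees, less where a joint would pass 70% of its speed; a pose out of reach is approached as far as the arm can. A call with a gripper value outside its range is refused whole. "hand" is the closure, from 0 (fully open) to 1 (shut), set as the call begins (left out, the last holds). The fingers move at their own pace and stop on an object; "newtons" is the grip in N (left out, the last holds). Time passes only in rows, so rows that repeat a pose let the fingers close. It gives the time, the measured TCP pose, the force, the opening and the grip force at its end, in the units of the state.
- get_obs(): the state, without advancing time (a new reading comes with each control period).
- camera(name): name is "scene" or "top"; returns the picture (384x512x3 uint8, red, green, blue); there is no depth.
- calibration(name): a dict with "fx", "fy", "cx", "cy" (pixels), "cam_to_world" (4x4, takes a point from camera to world coordinates). Camera axes: x right, y down, z forward; pixel columns grow to the right and rows downward; lengths in m; the calibration is good to about 2 mm. A picture is of the moment at which its call begins. calibration takes no time and is no camera call.
- hand_in(): hands the job in; it is judged then, once.
The state is a dict: "time_s": time; "joints": joint angles; "qvel": joint speeds; "joint_efforts": joint torques, N m; "ee_pos": TCP position; "tcp_rot": TCP orientation; "ft_force": force on the tool from outside, world axes, zero at the start; "moment": the same for the moment, N m; "grip_width": opening from 0.0 (shut) to 1.0 (fully open); "finger_force": force on a finger pad.
Only numpy, scipy, OpenCV 4.12 (cv2) and the standard library are available. Lean on these libraries where they do the work, as an engineer would, in place of code of your own. Each camera call takes 0.05 s, during which the arm holds its last target. There are 200 camera calls.

### The job

The mix is in the bowl and the lid is on: start the ice-cream machine by pressing its rockers fully over with the fingertips, first the mains (the broad rocker at the left end as you face the panel), then the paddle (the left one of the two narrow rockers), and last the cooling (the narrow rocker on the right), so that the mix never chills on a stopped paddle. All three stay on. Leave the timer dial as it is set, and do not lift or shift the lid or move the things standing about.

Things in the scene. Friction and masses are not known exactly. Their poses are not given: they have to be found in the camera images.
- machine: Stainless bench ice-cream machine, fixed, 330 mm deep (x), 400 wide (y), 219 high. Origin: centre of its underside, on the bench. Own x points from the control panel (its front) to the back, y to the left of someone facing the panel, z up. Behind the panel, over the bowl, lies the lid
- panel (a point): Middle of the control panel's face; x up the slope, y left, z square out of the face. The panel is the front 90 mm of the machine's top, as wide as it, rising 0.21 rad to the back: 200 mm high at the front edge, 219 at the rear. On its middle line sit, at y = 130, 35, -22, -125 mm: mains, paddle, cooling rockers (left to right), timer dial
- mains (a joint): Mains switch: black rocker, 30 mm long (up the slope), 26 wide, leftmost on the panel, in a thin silver frame 1.5 mm high. 0 = off (far half, towards the lid, up, 10 mm proud of the panel), 0.34 rad = on (far half down, 5 mm proud). Press the far half (3 to 5 N) for on, the near half for off; stiff, no spring: it stays where it is left, so press to the stop
- paddle (a joint): Paddle motor switch: black rocker, 30 mm long (up the slope), 17 wide, second from the left, in a thin silver frame 1.5 mm high. 0 = off (far half, towards the lid, up, 10 mm proud of the panel), 0.34 rad = on (far half down, 5 mm proud). Press the far half (3 to 5 N) for on, the near half for off; stiff, no spring: it stays where it is left, so press to the stop
- cooling (a joint): Cooling switch: black rocker, 30 mm long (up the slope), 17 wide, third from the left, in a thin silver frame 1.5 mm high. 0 = off (far half, towards the lid, up, 10 mm proud of the panel), 0.34 rad = on (far half down, 5 mm proud). Press the far half (3 to 5 N) for on, the near half for off; stiff, no spring: it stays where it is left, so press to the stop
- mains_far (a point): Press point for on: top face of the mains rocker's far half, on its centre line, 9 mm from the pivot. Moves with the rocker, sinking about 3 mm square to the panel from off to on. Its z axis is square to the rocker, not to the panel
- paddle_far (a point): Press point for on: top face of the paddle rocker's far half, on its centre line, 9 mm from the pivot. Moves with the rocker, sinking about 3 mm square to the panel from off to on. Its z axis is square to the rocker, not to the panel
- cooling_far (a point): Press point for on: top face of the cooling rocker's far half, on its centre line, 9 mm from the pivot. Moves with the rocker, sinking about 3 mm square to the panel from off to on. Its z axis is square to the rocker, not to the panel
- timer_mark (a point): White mark on the rim of the timer dial, 14.5 mm from its axis. The dial is black, round, 42 mm across and 18 mm high, at the right end of the panel, 103 mm right of the cooling rocker; it turns easily and must be left as set
- lid: White lid of the bowl, 200 mm across and 8 mm thick, loose, its spigot seated in the bowl's rim with about 4 mm of play. Origin: on its axis at the underside of the plate, 229 mm above the bench; a bar grip across its middle, 85 mm long, tops out 30 mm above the origin (259 mm above the bench)
- syrup: Amber bottle, 68 mm across, 190 mm high, standing on the bench left of the machine; origin: centre of its foot
- jug: Steel measuring jug, 100 mm across, 120 mm high, handle on its own -y side reaching 87 mm from the axis, standing on the bench right of the machine; origin: centre of its foot
- scraper: Scraper lying on the bench in front of the machine, 248 mm long, 60 mm wide, 15 mm thick, handle towards its own -x; origin on its underside, 90 mm from the handle's end

How it is judged:
On the way, in this order (a step that is already met when the one before it is completed fails the run):
1. the mains rocker is on, paddle and cooling still off (value of joint mains above 0.27 rad and value of joint each of paddle, cooling below 0.17 rad), for 0.1 s.
2. then the paddle rocker is on too, cooling still off (value of joint each of mains, paddle above 0.27 rad and value of joint cooling below 0.17 rad), for 0.1 s.
3. then the cooling rocker is on as well (value of joint each of mains, paddle, cooling above 0.27 rad), for 0.1 s.
At the end, for the whole second after the job is handed in: Mains, paddle and cooling rockers all on (each beyond 0.27 of 0.34 rad); timer mark within 5 mm, lid within 12 mm, bottle, jug and scraper within 20 mm of where they began (all of step 3 and distance of timer_mark from where it was at the start of the episode below 0.005 m and distance of lid from where it was at the start of the episode below 0.012 m and distance of each of syrup, jug, scraper from where it was at the start of the episode below 0.02 m); the robot touches nothing.
It fails at once if the cooling is switched on while the paddle is off (value of joint cooling above 0.17 rad and value of joint paddle below 0.17 rad).
It fails at once if the paddle or the cooling is switched on while the mains is off (value of joint mains below 0.17 rad and value of joint any of paddle, cooling above 0.17 rad).
It fails at once if the timer dial is turned (its mark moves 5 mm) (distance of timer_mark from where it was at the start of the episode above 0.005 m).
It fails at once if the lid is lifted or shifted (12 mm) (distance of lid from where it was at the start of the episode above 0.012 m).
It fails at once if the bottle, the jug or the scraper is moved (20 mm) (distance of any of syrup, jug, scraper from where it was at the start of the episode above 0.02 m).
It also fails if it takes over 32 s, if anything falls off the work surface, if the arm or the gripper's body presses on something with over 40 N, if the wrist force passes 120 N, or if a joint passes its speed limit or range.

## Working session

There is one attempt and no reset: what is moved stays moved. The work goes in short steps, Python scripts to look and compute and a tool call to move; the robot and the scene stay as the last step left them, time stands still between calls to the robot, and variables do not carry over. Pictures are saved under pics/ and viewed, at most 10 in all, crops included, and the job is handed in when it is done.

Besides the shell and the picture viewer there is one more tool, called after "Emit:" by a JSON object that holds its "name" and its "arguments". apply_moves: Moves the arm, as the interface text tells. Its arguments: {"type":"object","properties":{"increments":{"type":"array","items":{"type":"object","properties":{"x":{"type":"number"},"y":{"type":"number"},"z":{"type":"number"},"rx":{"type":"number"},"ry":{"type":"number"},"rz":{"type":"number"}}}},"hand":{"type":"number"},"newtons":{"type":"number"}},"required":["increments"]}

```bash
mkdir -p pics; python3 - <<'E'
from bench import *
import cv2
for n in("scene","top"):
    cv2.imwrite(f"pics/{n}0.png",camera(n)[...,::-1]); c=calibration(n); print(n,c["fx"],c["fy"],c["cx"],c["cy"]);print(c["cam_to_world"].round(4) if hasattr(c["cam_to_world"],'round') else c["cam_to_world"])
o=get_obs();print({k:o[k] for k in("time_s","ee_pos","tcp_rot","ft_force","grip_width")})
E
```

```text
scene 406.400842417693 406.400842417693 252.40051690628158 190.7632913404755
[[-0.9299  0.2952 -0.2195  0.7926]
 [ 0.3677  0.7291 -0.5772  0.7262]
 [-0.0104 -0.6175 -0.7865  1.1142]
 [ 0.      0.      0.      1.    ]]
top 460.6441082754815 460.6441082754815 253.47396761258534 188.58505341594682
[[ 0.0223 -0.9933  0.1136  0.4089]
 [-0.9997 -0.0226 -0.0019  0.0339]
 [ 0.0044 -0.1136 -0.9935  1.4481]
 [ 0.      0.      0.      1.    ]]
{'time_s': 0.1, 'ee_pos': array([ 0.23534573, -0.60526639,  0.20467017]), 'tcp_rot': array([-3.08615692e+00, -5.78819895e-01,  5.05441552e-04]), 'ft_force': array([0.2292814 , 0.16988082, 0.53962772]), 'grip_width': 1.001044178221454}
```

View pics/scene0.png

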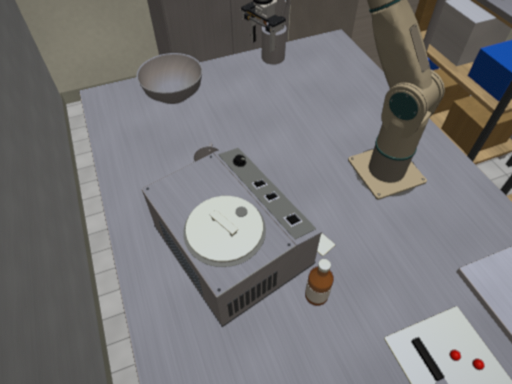

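View pics/top0.png

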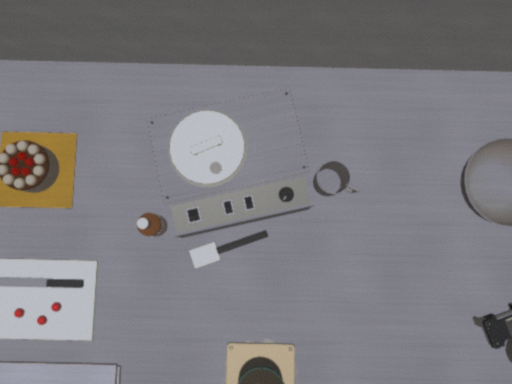

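Scene view: the machine faces the robot, with the rockers near (293,219), (271,197), (260,184) and the dial near (240,160). Top view: mains near (193,215), paddle (228,207), cooling (249,203), dial (286,194). The bottle is left of the machine, the jug right and the scraper in front.

```bash
cat > h.py <<'E'
import numpy as np, cv2
from bench import *
def ray(n,uv):
    c=calibration(n);T=np.array(c["cam_to_world"])
    d=T[:3,:3]@np.array([(uv[0]-c["cx"])/c["fx"],(uv[1]-c["cy"])/c["fy"],1]);return T[:3,3],d/np.linalg.norm(d)
def plane(n,uv,z):
    p,d=ray(n,uv);return p+d*(z-p[2])/d[2]
def tri(a,b):
    (p,d),(q,e)=ray("top",a),ray("scene",b)
    s,t=np.linalg.lstsq(np.c_[d,-e],q-p,rcond=None)[0]
    return (p+s*d+q+t*e)/2,np.linalg.norm(p+s*d-q-t*e)
def blobs(n,img,guess,r=9,th=60):
    g=cv2.cvtColor(img,cv2.COLOR_RGB2GRAY);out=[]
    for u,v in guess:
        w=g[v-r:v+r+1,u-r:u+r+1]
        k,l,s,c=cv2.connectedComponentsWithStats((w<th).astype(np.uint8))
        i=1+np.argmax(s[1:,4]);out.append((c[i]+[u-r,v-r],s[i]))
    return out
E
python3 - <<'E'
from h import *
G={"top":[(193,215),(228,207),(249,203),(286,194)],"scene":[(293,219),(271,197),(260,184),(240,160)]}
B={}
for n in G:
    im=cv2.imread(f"pics/{n}0.png")[...,::-1].copy();B[n]=[b for b,s in blobs(n,im,G[n]) if print(n,b.round(1),s) is None]
for i in range(4):
    p,e=tri(B["top"][i],B["scene"][i]);print(p.round(4),round(e*1e3,1),plane("top",B["top"][i],.217).round(4),plane("scene",B["scene"][i],.217).round(4))
a=cv2.imread("pics/top0.png")[170:245,160:320];b=cv2.imread("pics/scene0.png")[140:250,200:340]
a=cv2.resize(a,(800,375),interpolation=cv2.INTER_CUBIC)
cv2.imwrite("pics/ca.png",a);cv2.imwrite("pics/cb.png",cv2.resize(b,None,fx=5,fy=5,interpolation=cv2.INTER_CUBIC))
E
```

```text
top [193.1 214.6] [ 5  4 10 11 80]
top [227.6 206.7] [ 6  4  6 10 47]
top [248.4 202.2] [ 6  4  6 10 47]
top [286.3 193.5] [  3   3  13  13 119]
scene [292.4 219. ] [ 3  5 12  9 70]
scene [270.9 196.1] [ 5  6  9  6 36]
scene [259.  183.2] [ 4  6 10  6 36]
scene [238.8 160.8] [  2   4  13  12 110]
[0.4763 0.1922 0.2098] 0.3 [0.4761 0.1912 0.217 ] [0.4787 0.1965 0.217 ]
[0.4997 0.1001 0.2106] 0.3 [0.4994 0.0997 0.217 ] [0.5017 0.1045 0.217 ]
[0.5129 0.0444 0.2108] 0.4 [0.5126 0.0442 0.217 ] [0.5147 0.0492 0.217 ]
[ 0.538  -0.0566  0.2135] 2.0 [ 0.5385 -0.0568  0.217 ] [ 0.5382 -0.0531  0.217 ]
```

View pics/ca.png

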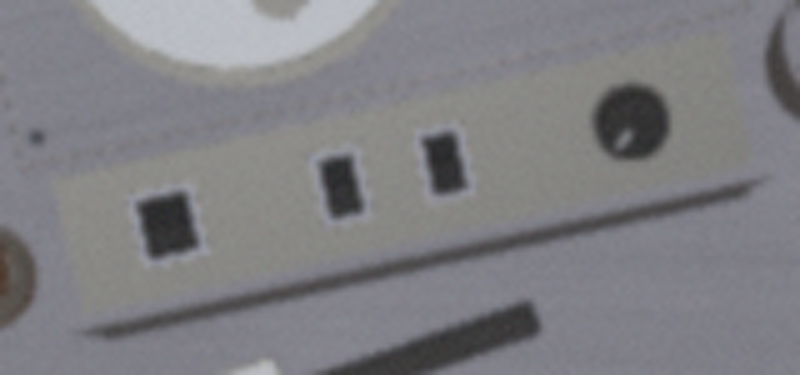

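View pics/cb.png

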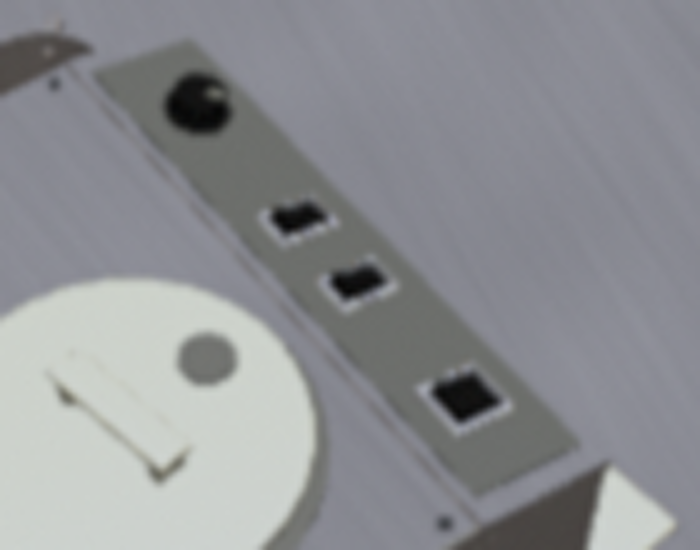

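Spacings come out at 95.0 and 57.2 mm against the given 95 and 57, and the machine yaw is about 0.243 rad. The tip targets, 10 mm up-slope of the pivots, are mains (.486,.195), paddle (.5095,.103) and cooling (.523,.047). A vertical tool ends nearly flush with a rocker that is on, so I'll shut the fingers and swing over high.

Emit:
{"name": "apply_moves", "arguments": {"increments": [{"z": 50}, {"z": 105}, {"x": 32, "y": 50, "z": 105, "rz": -0.03}, {"x": 64, "y": 100, "z": 105, "rz": -0.06}, {"x": 96, "y": 150, "z": 105, "rz": -0.09}, {"x": 128, "y": 200, "z": 105, "rz": -0.128}, {"x": 160, "y": 250, "z": 105, "rz": -0.128}, {"x": 192, "y": 300, "z": 105, "rz": -0.128}, {"x": 224, "y": 350, "z": 105, "rz": -0.128}, {"x": 230, "y": 410, "z": 105, "rz": -0.128}, {"x": 235, "y": 470, "z": 105, "rz": -0.128}, {"x": 240, "y": 530, "z": 105, "rz": -0.128}], "hand": 1, "newtons": 10}}

```text
validation failed for argument at $.in...
```

Emit:
{"name": "apply_moves", "arguments": {"increments": [{"x": 2, "y": 60}, {"x": 4, "y": 120}, {"x": 6, "y": 180}, {"x": 8, "y": 230}, {"x": 10, "y": 271}, {"x": 10, "y": 271, "z": -30}, {"x": 10, "y": 271, "z": -60}, {"x": 10, "y": 271, "z": -60}]}}

```text
validation failed for argument at $.in...
```

Emit:
{"name": "apply_moves", "arguments": {"increments": [{"x": 0, "y": 0, "z": 50, "rx": 0, "ry": 0, "rz": 0}, {"x": 0, "y": 0, "z": 105, "rx": 0, "ry": 0, "rz": 0}], "hand": 1, "newtons": 10}}

```text
time_s: 0.35
ee_pos: [0.2352, -0.6049, 0.3103]
tcp_rot: [-3.084, -0.579, 0.001]
ft_force: [0.2, -1.0, 0.7]
grip_width: 0.823
finger_force: 0.0
```

All six keys are needed in each row. Continuing from there.

Emit:
{"name": "apply_moves", "arguments": {"increments": [{"x": 32, "y": 50, "z": 0, "rx": 0, "ry": 0, "rz": -0.03}, {"x": 64, "y": 100, "z": 0, "rx": 0, "ry": 0, "rz": -0.06}, {"x": 96, "y": 150, "z": 0, "rx": 0, "ry": 0, "rz": -0.09}, {"x": 128, "y": 200, "z": 0, "rx": 0, "ry": 0, "rz": -0.128}, {"x": 160, "y": 250, "z": 0, "rx": 0, "ry": 0, "rz": -0.128}, {"x": 192, "y": 300, "z": 0, "rx": 0, "ry": 0, "rz": -0.128}, {"x": 224, "y": 350, "z": 0, "rx": 0, "ry": 0, "rz": -0.128}, {"x": 230, "y": 410, "z": 0, "rx": 0, "ry": 0, "rz": -0.128}, {"x": 235, "y": 470, "z": 0, "rx": 0, "ry": 0, "rz": -0.128}, {"x": 240, "y": 530, "z": 0, "rx": 0, "ry": 0, "rz": -0.128}, {"x": 242, "y": 590, "z": 0, "rx": 0, "ry": 0, "rz": -0.128}, {"x": 244, "y": 650, "z": 0, "rx": 0, "ry": 0, "rz": -0.128}]}}

```text
time_s: 1.85
ee_pos: [0.4792, 0.046, 0.3103]
tcp_rot: [3.118, 0.38, -0.0]
ft_force: [2.4, 0.1, -0.4]
grip_width: 0.007
finger_force: 0.0
```

Emit:
{"name": "apply_moves", "arguments": {"increments": [{"x": 2, "y": 50, "z": 0, "rx": 0, "ry": 0, "rz": 0}, {"x": 4, "y": 100, "z": 0, "rx": 0, "ry": 0, "rz": 0}, {"x": 6, "y": 151, "z": 0, "rx": 0, "ry": 0, "rz": 0}, {"x": 6, "y": 151, "z": -30, "rx": 0, "ry": 0, "rz": 0}, {"x": 6, "y": 151, "z": -60, "rx": 0, "ry": 0, "rz": 0}, {"x": 6, "y": 151, "z": -60, "rx": 0, "ry": 0, "rz": 0}, {"x": 6, "y": 151, "z": -60, "rx": 0, "ry": 0, "rz": 0}]}}

```text
time_s: 2.72
ee_pos: [0.4861, 0.1953, 0.2513]
tcp_rot: [-3.118, -0.38, -0.002]
ft_force: [0.8, 0.1, -0.2]
grip_width: 0.005
finger_force: 0.0
```

```bash
python3 - <<'E'
from h import *
a=camera("top")[...,::-1];b=camera("scene")[...,::-1]
o=get_obs();print(o["time_s"],o["ee_pos"],o["tcp_rot"],o["ft_force"],o["grip_width"])
f=lambda i,k:cv2.resize(i,None,fx=k,fy=k,interpolation=cv2.INTER_CUBIC)
cv2.imwrite("pics/c1.png",np.hstack([f(a[150:270,140:300],2.5),f(b[120:240,220:380],2.5)]))
E
```

```text
2.825 [0.48641276 0.19542272 0.25175545] [-3.11784496 -0.37962856 -0.00362821] [-0.03318701  0.56340807  1.1225547 ] 0.005579953067119561
```

View pics/c1.png

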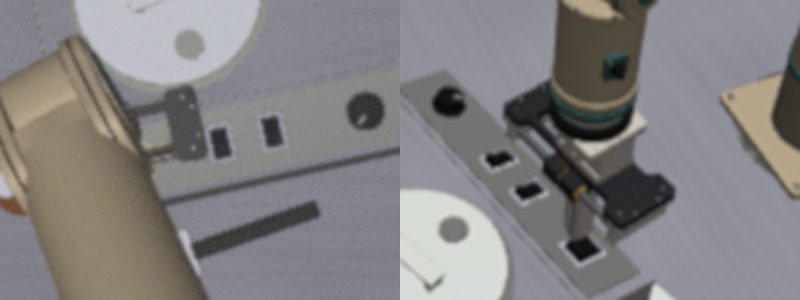

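The scene view shows the shut fingertips over the mains rocker at crop (583,245). The paddle and cooling rockers stand clear of the hand. Now I'll press in small steps.

Emit:
{"name": "apply_moves", "arguments": {"increments": [{"x": 0, "y": 0, "z": -15, "rx": 0, "ry": 0, "rz": 0}, {"x": 0, "y": 0, "z": -25, "rx": 0, "ry": 0, "rz": 0}, {"x": 0, "y": 0, "z": -28, "rx": 0, "ry": 0, "rz": 0}, {"x": 0, "y": 0, "z": -30, "rx": 0, "ry": 0, "rz": 0}, {"x": 0, "y": 0, "z": -30, "rx": 0, "ry": 0, "rz": 0}]}}

```text
time_s: 3.45
ee_pos: [0.4866, 0.1954, 0.221]
tcp_rot: [-3.118, -0.38, -0.004]
ft_force: [1.9, -0.0, 3.7]
grip_width: 0.007
finger_force: 1.5
```

Emit:
{"name": "apply_moves", "arguments": {"increments": [{"x": 0, "y": 0, "z": -2, "rx": 0, "ry": 0, "rz": 0}, {"x": 0, "y": 0, "z": -2, "rx": 0, "ry": 0, "rz": 0}]}}

```text
time_s: 3.7
ee_pos: [0.487, 0.1957, 0.2192]
tcp_rot: [-3.118, -0.38, -0.005]
ft_force: [4.1, 0.7, 4.7]
grip_width: 0.005
finger_force: 2.4
```

Emit:
{"name": "apply_moves", "arguments": {"increments": [{"x": 0, "y": 0, "z": -2, "rx": 0, "ry": 0, "rz": 0}, {"x": 0, "y": 0, "z": -2, "rx": 0, "ry": 0, "rz": 0}]}}

```text
time_s: 3.95
ee_pos: [0.487, 0.1958, 0.2184]
tcp_rot: [-3.118, -0.38, -0.006]
ft_force: [1.5, -0.5, 13.7]
grip_width: 0.007
finger_force: 7.2
```

Emit:
{"name": "apply_moves", "arguments": {"increments": [{"x": 0, "y": 0, "z": -2, "rx": 0, "ry": 0, "rz": 0}, {"x": 0, "y": 0, "z": -2, "rx": 0, "ry": 0, "rz": 0}]}}

```text
time_s: 4.2
ee_pos: [0.4871, 0.1958, 0.2181]
tcp_rot: [-3.118, -0.38, -0.008]
ft_force: [-1.9, -2.3, 27.4]
grip_width: 0.006
finger_force: 13.2
```

The force rises to 27 N with no further travel at z = .218, which is the stop. Lifting and moving over the paddle, then checking the mains.

Emit:
{"name": "apply_moves", "arguments": {"increments": [{"x": 0, "y": 0, "z": 18, "rx": 0, "ry": 0, "rz": 0}, {"x": 0, "y": 0, "z": 41, "rx": 0, "ry": 0, "rz": 0}, {"x": 12, "y": -46, "z": 41, "rx": 0, "ry": 0, "rz": 0}, {"x": 23, "y": -92, "z": 41, "rx": 0, "ry": 0, "rz": 0}, {"x": 23, "y": -92, "z": 41, "rx": 0, "ry": 0, "rz": 0}, {"x": 23, "y": -92, "z": 41, "rx": 0, "ry": 0, "rz": 0}]}}

```text
time_s: 4.95
ee_pos: [0.5071, 0.104, 0.2548]
tcp_rot: [-3.118, -0.381, 0.005]
ft_force: [-0.3, 0.6, -1.5]
grip_width: 0.003
finger_force: 0.0
```

```bash
python3 - <<'E'
from h import *
a=camera("top")[...,::-1];b=camera("scene")[...,::-1]
o=get_obs();print(o["time_s"],o["ee_pos"],o["ft_force"])
f=lambda i,k:cv2.resize(i,None,fx=k,fy=k,interpolation=cv2.INTER_CUBIC)
cv2.imwrite("pics/c2.png",np.hstack([f(a[170:250,160:260],4),f(b[160:240,230:330],4)]))
E
```

```text
5.05 [0.50742537 0.10485179 0.2550598 ] [-0.14320981  0.44613246  0.55154494]
```

View pics/c2.png

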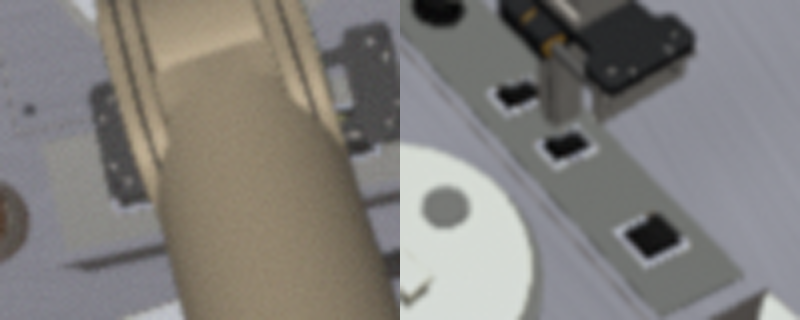

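In the scene view the mains rocker at crop (652,236) has its far half down now, and the fingertip stands over the paddle at crop (567,145). Pressing the paddle with a small correction.

Emit:
{"name": "apply_moves", "arguments": {"increments": [{"x": 2, "y": -1, "z": -15, "rx": 0, "ry": 0, "rz": 0}, {"x": 2, "y": -1, "z": -28, "rx": 0, "ry": 0, "rz": 0}, {"x": 2, "y": -1, "z": -33, "rx": 0, "ry": 0, "rz": 0}, {"x": 2, "y": -1, "z": -36, "rx": 0, "ry": 0, "rz": 0}, {"x": 2, "y": -1, "z": -38, "rx": 0, "ry": 0, "rz": 0}, {"x": 2, "y": -1, "z": -38, "rx": 0, "ry": 0, "rz": 0}]}}

```text
time_s: 5.8
ee_pos: [0.5125, 0.1031, 0.2188]
tcp_rot: [-3.117, -0.381, -0.008]
ft_force: [2.6, 2.8, 5.1]
grip_width: 0.002
finger_force: 3.0
```

Emit:
{"name": "apply_moves", "arguments": {"increments": [{"x": 0, "y": 0, "z": -2, "rx": 0, "ry": 0, "rz": 0}, {"x": 0, "y": 0, "z": -3, "rx": 0, "ry": 0, "rz": 0}, {"x": 0, "y": 0, "z": -3, "rx": 0, "ry": 0, "rz": 0}]}}

```text
time_s: 6.18
ee_pos: [0.5128, 0.1032, 0.2182]
tcp_rot: [-3.117, -0.38, -0.01]
ft_force: [-2.1, 0.5, 25.0]
grip_width: 0.005
finger_force: 11.8
```

The paddle stopped at the same height (.218) with 25 N. Lifting and going to the cooling rocker.

Emit:
{"name": "apply_moves", "arguments": {"increments": [{"x": 0, "y": 0, "z": 18, "rx": 0, "ry": 0, "rz": 0}, {"x": 0, "y": 0, "z": 41, "rx": 0, "ry": 0, "rz": 0}, {"x": 6, "y": -28, "z": 41, "rx": 0, "ry": 0, "rz": 0}, {"x": 12, "y": -56, "z": 41, "rx": 0, "ry": 0, "rz": 0}, {"x": 12, "y": -56, "z": 41, "rx": 0, "ry": 0, "rz": 0}, {"x": 12, "y": -56, "z": 41, "rx": 0, "ry": 0, "rz": 0}]}}

```text
time_s: 6.92
ee_pos: [0.5217, 0.0471, 0.2551]
tcp_rot: [-3.118, -0.381, 0.002]
ft_force: [0.2, 0.2, 0.4]
grip_width: 0.009
finger_force: 0.0
```

```bash
python3 - <<'E'
from h import *
b=camera("scene")[...,::-1]
o=get_obs();print(o["time_s"],o["ee_pos"],o["ft_force"])
cv2.imwrite("pics/c3.png",cv2.resize(b[140:240,220:330],None,fx=5,fy=5,interpolation=cv2.INTER_CUBIC))
E
```

```text
6.975 [0.52184085 0.04746682 0.25521857] [-0.45152518 -0.25601433 -0.25434774]
```

View pics/c3.png

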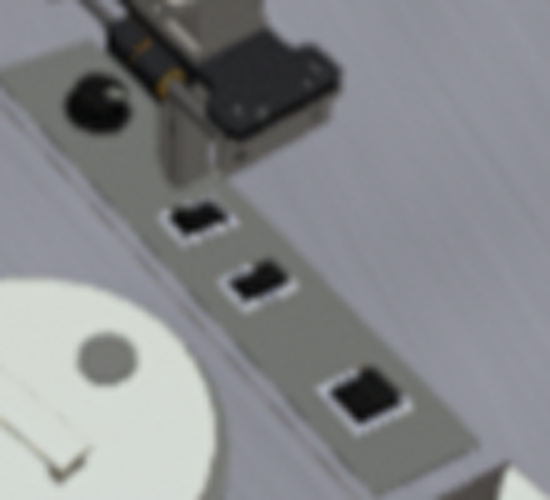

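The paddle at crop (260,280) and the mains at (367,395) both show their far half down, while the cooling at (198,215) is still off. The fingertip stands over the cooling rocker.

Emit:
{"name": "apply_moves", "arguments": {"increments": [{"x": 0, "y": 0, "z": -15, "rx": 0, "ry": 0, "rz": 0}, {"x": 0, "y": 0, "z": -28, "rx": 0, "ry": 0, "rz": 0}, {"x": 0, "y": 0, "z": -33, "rx": 0, "ry": 0, "rz": 0}, {"x": 0, "y": 0, "z": -36, "rx": 0, "ry": 0, "rz": 0}, {"x": 0, "y": 0, "z": -38, "rx": 0, "ry": 0, "rz": 0}, {"x": 0, "y": 0, "z": -38, "rx": 0, "ry": 0, "rz": 0}]}}

```text
time_s: 7.72
ee_pos: [0.5244, 0.0472, 0.2187]
tcp_rot: [-3.117, -0.381, -0.007]
ft_force: [1.6, 2.6, 6.4]
grip_width: 0.01
finger_force: 3.2
```

Emit:
{"name": "apply_moves", "arguments": {"increments": [{"x": 0, "y": 0, "z": -2, "rx": 0, "ry": 0, "rz": 0}, {"x": 0, "y": 0, "z": -3, "rx": 0, "ry": 0, "rz": 0}, {"x": 0, "y": 0, "z": -3, "rx": 0, "ry": 0, "rz": 0}]}}

```text
time_s: 8.1
ee_pos: [0.5246, 0.0473, 0.2181]
tcp_rot: [-3.118, -0.381, -0.01]
ft_force: [-3.0, 2.6, 23.5]
grip_width: 0.003
finger_force: 11.8
```

The cooling stopped at .218 too. Lifting well clear, then a last look.

Emit:
{"name": "apply_moves", "arguments": {"increments": [{"x": 0, "y": 0, "z": 18, "rx": 0, "ry": 0, "rz": 0}, {"x": 0, "y": 0, "z": 60, "rx": 0, "ry": 0, "rz": 0}, {"x": 0, "y": 0, "z": 110, "rx": 0, "ry": 0, "rz": 0}, {"x": -30, "y": -30, "z": 130, "rx": 0, "ry": 0, "rz": 0}, {"x": -60, "y": -60, "z": 130, "rx": 0, "ry": 0, "rz": 0}, {"x": -60, "y": -60, "z": 130, "rx": 0, "ry": 0, "rz": 0}, {"x": -60, "y": -60, "z": 130, "rx": 0, "ry": 0, "rz": 0}]}}

```text
time_s: 8.98
ee_pos: [0.4624, -0.0136, 0.3443]
tcp_rot: [-3.118, -0.38, 0.001]
ft_force: [0.6, 0.3, -0.4]
grip_width: 0.007
finger_force: 0.0
```

```bash
python3 - <<'E'
from h import *
b=camera("scene")[...,::-1]
o=get_obs();print(o["time_s"],o["ee_pos"],o["ft_force"],abs(o["qvel"]).max())
cv2.imwrite("pics/c4.png",cv2.resize(b[130:310,190:350],None,fx=3.3,fy=3.3,interpolation=cv2.INTER_CUBIC))
E
```

```text
9.025 [ 0.46273724 -0.01314674  0.34416471] [1.01914734 0.01887358 0.14504184] 0.008637253478287223
```

View pics/c4.png

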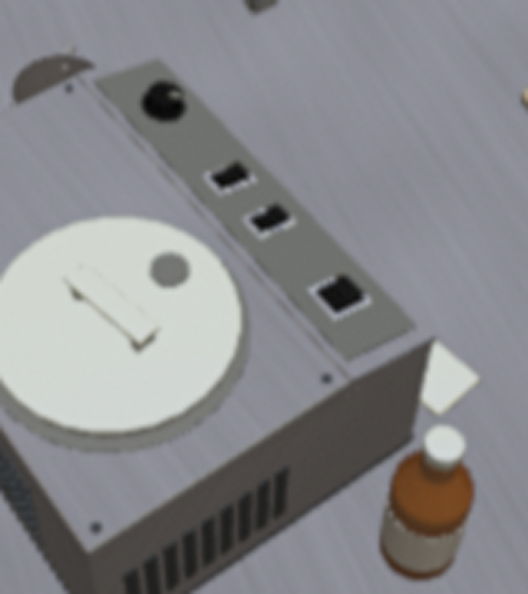

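The three rockers, at crop (230,175), (270,218) and (340,293), all look alike with the far half down. The dial mark, lid, bottle and scraper look unmoved, and the arm is clear. Handing in.

```bash
python3 -c "
from bench import *
print(hand_in())"
```

```text
the job is handed in; nothing more can be done
None
```

I pressed mains, paddle and cooling on in that order, each to its stop, and handed the job in with the arm clear at about 9 s; the dial, lid, bottle and scraper looked unmoved in the last picture (the jug was mostly out of view), and hand-in returned no verdict.

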